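Assemble a dry-box moisture canister on the scale

ROBOT

A 6-joint arm with a two-finger parallel gripper is mounted at the origin on the work surface. World frame = base frame: x ahead of the robot, y to its left, z up, the work surface at z = 0. Lengths are in m, angles in rad, forces in N, time in s.
With the tool pointing down it reaches from about 0.25 to 0.775 m from the base axis. Payload 4 kg.
Tool frame: the origin (TCP) lies between the finger pads; the fingertips stand 14 mm ahead of it and the grasp point (between the pads) lies 5 mm behind it; z points along the fingers, y is the line along which they close (so a half turn about z gives the same grasp; the last joint's range is limited). The gripper opens to 85 mm and grips with 20 to 120 N. Pads are 22 mm wide; open, the fingers measure 114 mm over their backs; the gripper's body (76 mm by 85 mm) begins 54 mm behind the grasp point. The pads swing forward as they close: fully open they stand 13 mm farther back than shut.
Start: joints at [-1.322, 0.087, 1.371, -0, 1.684, -0.103], TCP at [0.19, -0.516, 0.213] pointing down, gripper open.
Joint ranges: [-3.1, 3.1], [-0.76, 2.03], [0.27, 2.55], [-1.08, 4.22], [0.17, 2.65], [-2.57, 2.57]. Speed limits (rad/s): [2.79, 2.79, 3.14, 3.14, 3.14, 3.14].

INTERFACE

Orientations are given as a unit quaternion [w, x, y, z].
In Python, from workcell import * gives the robot as it stands.
- The arm moves only by the tool apply_moves, never from a script. Its argument "series" is a list of rows, each an object of numbers: "tx", "ty", "tz": the shift along the tool's x, y, z each as a share of 40 mm, from -1 to 1; "roll": the turn about the tool's z as a share of 0.5 rad, from -1 to 1; "fingers": the finger opening in mm, from 0 to 85.4. In form: [{"tx": .., "ty": .., "tz": .., "roll": .., "fingers": ..}, ...]. A call has exactly 10 rows; each row shifts and turns the commanded pose from where the row before left it, along the tool's axes as they then stand; what a row does not reach is not made up. A row lasts 1/10 s, in which the tool goes at most 50 mm and 8.59 degrees, less where a joint would pass 70% of its speed; a pose out of reach is approached as far as the arm can. A call with a number of a shift or a turn outside -1 to 1 is refused whole. A call with a gripper value outside its range is refused whole. The fingers move at their own pace and stop on an object; "squeeze" is the grip in N (left out, the last holds). Time passes only in rows, so rows that do not move let the fingers close, or fill a call up. It gives the time, the measured TCP pose, the force, the opening and the grip force at its end, in the units of the state.
- get_state(): the state, without advancing time (a new reading comes with each control period).
- read_camera(name): name is "scene" or "top" or "wrist"; returns a dict with "image" (480x640x3 uint8, red, green, blue), "z_map" (480x640 float32, m along the optical axis (not along the pixel's ray), 0 where there is no reading), "K" (3x3 intrinsics, pixels), "origin" and "attitude" of the camera in the world. Camera axes: x right, y down, z forward; pixel columns grow to the right and rows downward; lengths in m; the calibration is good to about 2 mm. A picture is of the moment at which its call begins.
- finish_job(): hands the job in; it is judged then, once.
Trained networks look in a picture, given as the dict that the camera call returned (one of the last four; its "shot" number tells which), for a name from the list of things; names that differ only in an ending like _2 or _b are one class to them, and where a whole thing is asked for, a point or a joint stands for the part that bears it (a point fixed in the world has none). Each returns a list of dicts, best first, with "p" (0 to 1); they miss things now and then, are a little off and sometimes report something else, mostly with a low value. They report only what shows in the picture. A call takes as long as a camera call. They do not tell look-alikes from the thing itself.
- boxes_of(picture, name): "rect" ([centre column, centre row, width, height] in pixels, round what is visible of it).
- outline_of(picture, name): "pixels" (480x640 bool, what is visible of it) and "rect" ([centre column, centre row, width, height] in pixels, round what is visible of it).
- mark_of(picture, name): "uv" ([column, row] in pixels: a listed point, or the origin of a listed thing).
The state is a dict: "t": time; "joint_positions": joint angles; "joint_velocities": joint speeds; "tau": joint torques, N m; "tool_pos": TCP position; "orientation": TCP orientation; "ft_force": force on the tool from outside, world axes, zero at the start; "torque": the same for the moment, N m; "finger_gap": finger opening in m; "grasp_force": force on a finger pad.
Only numpy, scipy, OpenCV 4.12 (cv2) and the standard library are available. Lean on these libraries where they do the work, as an engineer would, in place of code of your own. Each camera call takes 0.05 s, during which the arm holds its last target. There are 200 camera calls.

TASK

Build up the moisture canister on the pan of the bench scale, one part at a time from the bottom up: stand the wide cup in the middle of the round pan, stand the tall sleeve inside the cup, lift the slim cartridge straight out of the drying block and stand it inside the sleeve, and last put the cap over the cartridge's head so that it sits level on the sleeve's rim. Lower each part until it is fully home and let go of it there before fetching the next, never dropping it. Leave the fat cartridge, the spool, the failed print and the bottle where they are.

Things in the scene. Friction and masses are not known exactly. Their poses are not given: they have to be found in the camera images.
- scale_pan (a point): Centre of the top face of the bench scale's round steel pan, 100 mm across, 26 mm above the table; z up. The black scale body under it is 140 by 110 by 20 mm and does not move.
- dryblock: Drying block: fixed dark steel block 150 x 66 x 85 mm high (along its own x, y, z), origin at the centre of its underside. Two round wells 75 mm deep (floor 10 mm above the table) open upward: a narrow one 28 mm wide at x = -37 mm, holding the slim cartridge, and a wide one 42 mm wide at x = +33 mm, holding the fat cartridge. Any yaw.
- cup: White printed round cup, open on top, 64 mm outside diameter, 50 mm high, wall 4 mm (56 mm inside), floor 5 mm thick; the widest and lowest of the white parts. Origin at the centre of its underside, z up.
- sleeve: White printed tall tube, open on top, closed below, 46 mm outside diameter, 90 mm high, wall 5 mm (36 mm inside), floor 5 mm thick. Origin at the centre of its underside, z up.
- slim_cartridge: Slim aluminium desiccant cartridge, a plain solid cylinder 26 mm in diameter and 120 mm tall, standing upright in the narrow well of the drying block with its top 45 mm above the block. Origin at the centre of its underside, z up. In the sleeve its head stands 35 mm above the sleeve's rim.
- cap: White printed cap: an upside-down cup, mouth down on the table, closed flat top with three fine grey lines crossed in a star; 46 mm outside diameter, 36 mm inside, 45 mm high, hollow 40 mm deep. Origin at the centre of its lower rim (mouth), z up. On the finished canister the rim stands 90 mm above the sleeve's underside.
- fat_cartridge: Fat aluminium cartridge, 40 mm in diameter and 95 mm tall, in the wide well, its top 20 mm above the block; not wanted, leave it. Origin at the centre of its underside, z up.
- spool: Spool of white filament lying flat, black flanges, 160 mm in diameter, 60 mm high; leave it. Origin at the centre of its underside.
- failed_print: Failed white print, a tangled round lump about 90 mm across and 90 mm high; leave it. Origin at the centre of its underside.
- bottle: Clear plastic bottle with white cap, 60 mm in diameter, 150 mm high; leave it. Origin at the centre of its underside.
Mind the look-alikes: they are no part of the job. What is shaped like the cup but purple is not meant.

How it is judged:
By the outcome, as a careful person would: the job done as asked, in the order asked, and still so for the second after the job is handed in, with the robot touching nothing.
It also fails if it takes over 112 s, if anything falls off the work surface, if the arm or the gripper's body presses on something with over 40 N, if the wrist force passes 120 N, or if a joint passes its speed limit or range.

## Working session

There is one attempt and no reset: what is moved stays moved. The work goes in short steps, Python scripts to look and compute and a tool call to move; the robot and the scene stay as the last step left them, time stands still between calls to the robot, and variables do not carry over. Pictures are saved under pics/ and viewed, at most 14 in all, crops included, and the job is handed in when it is done.

Besides the shell and the picture viewer there is one more tool, called after "Call:" as a command line: name --argument value ..., lists and objects as JSON in quotes. apply_moves: Moves the arm, as the interface text tells. Its arguments: {"type":"object","properties":{"series":{"type":"array","items":{"type":"object","properties":{"tx":{"type":"number"},"ty":{"type":"number"},"tz":{"type":"number"},"roll":{"type":"number"},"fingers":{"type":"number"}}}},"squeeze":{"type":"number"}},"required":["series"]}

```bash
mkdir -p pics
cat > h.py <<'E'
from workcell import *
import numpy as np, cv2
from scipy.spatial.transform import Rotation as R
def rot(a):
    a=np.array(a,float)
    return a if a.shape==(3,3) else R.from_quat([a[1],a[2],a[3],a[0]]).as_matrix()
def cloud(p):
    K=np.array(p["K"]);z=p["z_map"];v,u=np.mgrid[0:480,0:640]
    c=np.stack([(u-K[0,2])*z/K[0,0],(v-K[1,2])*z/K[1,1],z],-1)
    w=c@rot(p["attitude"]).T+np.array(p["origin"]); w[z==0]=np.nan
    return w
def circ(P):
    A=np.c_[2*P[:,:2],np.ones(len(P))];s=np.linalg.lstsq(A,(P[:,:2]**2).sum(1),rcond=None)[0]
    return s[0],s[1],np.sqrt(s[2]+s[0]**2+s[1]**2)
def save(p,n): cv2.imwrite("pics/"+n,cv2.cvtColor(p["image"],cv2.COLOR_RGB2BGR))
E
python3 - <<'E'
from h import *
for n in("top","scene"):
    p=read_camera(n);save(p,n+".png");w=cloud(p)
    np.savez(n+".npz",w=w,im=p["image"])
    print(n,p["origin"],p["K"])
    for o in("cup","sleeve","slim_cartridge","cap","dryblock","fat_cartridge"):
        for r in outline_of(p,o)[:4]:
            q=w[r["pixels"]];q=q[~np.isnan(q[:,0])]
            if len(q)==0: continue
            zt=np.percentile(q[:,2],97);t=q[q[:,2]>zt-.005]
            print(o,round(r["p"],2),np.round(r["rect"]),zt.round(3),t.mean(0).round(3),(t.min(0)+t.max(0)).round(3)/2,np.ptp(t,0).round(3))
    for r in mark_of(p,"scale_pan")[:2]: 
        u,v=map(int,r["uv"]);print("pan",r,w[v,u])
s=get_state();print(s)
E
```

```text
top [ 0.40204374 -0.0121992   0.99842307] [[488.74486982   0.         313.38723085]
 [  0.         488.74486982 228.85488931]
 [  0.           0.           1.        ]]
cup 0.94 [301. 354.  37.  35.] 0.052 [0.366 0.009 0.05 ] [0.366  0.0095 0.05  ] [0.062 0.06  0.007]
cup 0.93 [300. 289.  30.  32.] 0.051 [0.486 0.01  0.05 ] [0.488 0.011 0.05 ] [0.062 0.06  0.007]
sleeve 0.82 [441. 327.  34.  31.] 0.092 [ 0.417 -0.26   0.09 ] [ 0.4175 -0.26    0.091 ] [0.045 0.044 0.007]
sleeve 0.24 [147. 312.  23.  17.] 0.133 [0.444 0.283 0.13 ] [0.4435 0.283  0.131 ] [0.023 0.025 0.007]
slim_cartridge 0.56 [146. 312.  23.  15.] 0.132 [0.444 0.283 0.13 ] [0.443 0.283 0.131] [0.024 0.025 0.007]
cap 0.66 [212. 232.  27.  27.] 0.048 [0.611 0.187 0.045] [0.611  0.186  0.0465] [0.043 0.044 0.008]
dryblock 0.62 [140. 330.  92.  86.] 0.087 [0.416 0.305 0.085] [0.4165 0.307  0.0865] [0.152 0.148 0.009]
fat_cartridge 0.74 [122. 341.  30.  21.] 0.108 [0.39  0.329 0.105] [0.3915 0.329  0.106 ] [0.038 0.038 0.007]
fat_cartridge 0.7 [213. 230.  27.  26.] 0.048 [0.61  0.187 0.045] [0.61   0.186  0.0465] [0.041 0.0
[... 1625 characters left out ...]
ray([-1.32212959e+00,  8.71632265e-02,  1.37070140e+00, -3.19824513e-05,
        1.68359844e+00, -1.03100188e-01]), 'joint_velocities': array([-1.75553638e-03, -5.37396465e-04, -5.71251784e-06,  2.61376859e-04,
        1.61532598e-03, -6.82084822e-04]), 'tau': array([ 7.26900143e-04, -3.51673007e+01, -3.13438511e+01, -1.57498512e-04,
        1.49701923e-04, -2.02397638e-05]), 'tool_pos': array([ 0.18949523, -0.51634044,  0.21286028]), 'orientation': array([ 6.57777409e-05,  9.84572650e-01,  1.74976265e-01, -1.11356665e-05]), 'ft_force': array([-0.65139024,  0.22256554,  0.1305011 ]), 'torque': array([0.0129596 , 0.00844426, 0.01051526]), 'grasp_force': 0.0, 'finger_gap': 0.08556385932702103}
```

View pics/top.png

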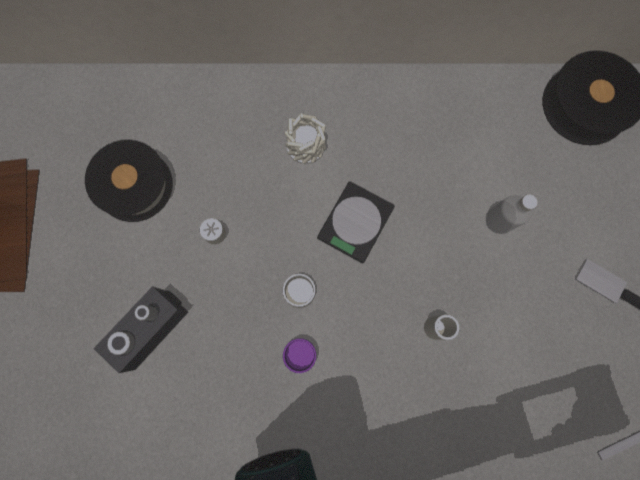

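Run:
```python
from h import *
a=cv2.imread("pics/top.png")[180:420,200:480];b=cv2.imread("pics/scene.png")[100:360,230:580]
a=cv2.resize(a,(646,554)); cv2.imwrite("pics/c1.png",cv2.resize(b,None,fx=2.2,fy=2.2,interpolation=3))
d=np.load("top.npz");w=d["w"]
q=w[190:250,310:400].reshape(-1,3);q=q[np.abs(q[:,2]-.026)<.0045]
# pan: disc extents vs bright
im=d["im"][190:250,310:400]
g=im.mean(2)
for y in range(0,60,3): print("".join("%4d"%x for x in g[y,::5]), "".join("%4d"%x for x in w[190+y,310:400:5,2]*1000))
```

```text
119 122 120 122 122 118 116  45  49  50  49  53 120 121 122 116 118 120    0  -2  -2   0  -3   1   2  20  22  18  19  18   1   1   1   1  -1   1
 120 125 124 123 122 121 120  48  50  50  50  49  55 109 118 120 119 117    0   0  -1  -2   0   0   4  20  21  19  17  16  17   0   0   0   1  -1
 123 120 123 122 121 121  69  50  54  78  61  51  48  54 112 118 118 119    0  -5  -2  -2  -2   0  17  20  22  19  21  21  19  20   1   0   0   3
 118 122 122 122 119 121  52 109 132 134 133 120  53  52  51 102 119 122    0   1   1  -2   0   0  18  26  26  26  26  23  17  20  19   1   1  -1
 120 122 119 123 120 114  86 136 133 135 133 136 128  48  51  48  85 118    0   0   0   2  -3   2  27  26  22  26  26  24  25  21  22  20  18  -1
 121 119 118 126 122  62 135 136 135 135 135 135 133  80  47  45  49 114    0  -1  -1   0  -3  16  24  25  29  26  25  29  23  24  21  20  22   0
 121 121 120 124 122 103 135 137 135 136 134 134 135 132  51  50  50 119    1   0   1  -3   0  25  25  29  29  26  23  25  29  24  22  18  19   0Traceback (most recent call last):
  File "<stdin>", line 9, in <module>
  File "<stdin>", line 9, in <genexpr>
ValueError: cannot convert float NaN to integer
```

View pics/c1.png

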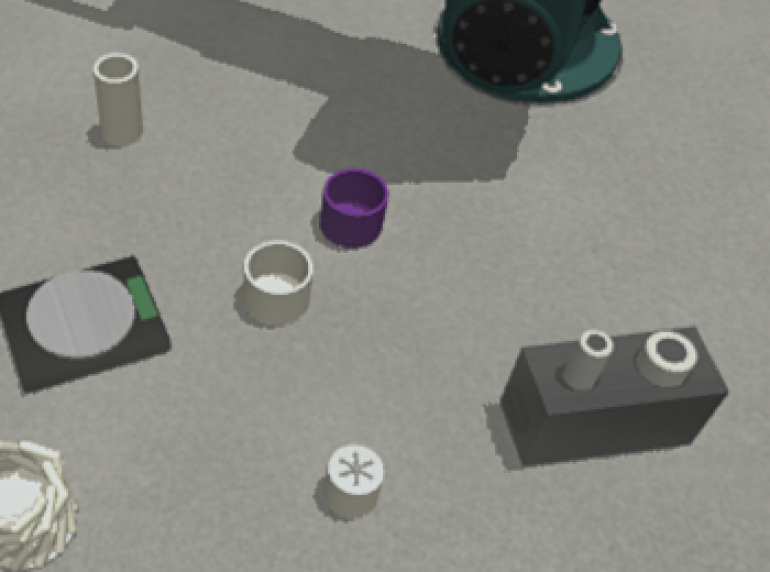

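White cup is at (300,290) and a purple look-alike at (300,354). The white one fits the description, and the crop confirms it. Sleeve is at (446,327), slim cartridge at (142,312), cap with the star at (211,230), pan at (357,220). Next I refine the centres.

```bash
cat >> h.py <<'E'
def ray(p,uv,z):
    K=np.array(p["K"]);d=rot(p["attitude"])@np.array([(uv[0]-K[0,2])/K[0,0],(uv[1]-K[1,2])/K[1,1],1]);o=np.array(p["origin"])
    return (o+d*(z-o[2])/d[2])[:2]
def pan(p,c=(.635,-.105)):
    w=cloud(p);g=p["image"].astype(float).mean(2)
    m=(np.hypot(w[...,0]-c[0],w[...,1]-c[1])<.065)&(g>90)&(w[...,2]>.012)
    m=cv2.morphologyEx(m.astype(np.uint8),cv2.MORPH_OPEN,np.ones((3,3)))
    cs=max(cv2.findContours(m,0,1)[0],key=cv2.contourArea)
    P=np.array([ray(p,q,.026) for q in cs[:,0]]);return circ(P)
def rim(p,c,z,r,tol=.006):
    w=cloud(p);m=(np.hypot(w[...,0]-c[0],w[...,1]-c[1])<r+.012)&(w[...,2]>z-tol)&(w[...,2]<z+2*tol)
    m=cv2.morphologyEx(m.astype(np.uint8),cv2.MORPH_CLOSE,np.ones((3,3)))
    cs=max(cv2.findContours(m,0,1)[0],key=cv2.contourArea)
    P=np.array([ray(p,q,z) for q in cv2.convexHull(cs)[:,0]]);return circ(P)
E
python3 - <<'E'
from h import *
for n in("top","scene"):
    p=read_camera(n);print(n,"pan",np.round(pan(p),4))
    for o,c,z,r in(("cup",(.489,.011),.05,.032),("sleeve",(.419,-.259),.09,.023),("slim",(.444,.2845),.13,.013),("cap",(.612,.1875),.045,.023),("fat",(.392,.33),.105,.02)):
        print(o,np.round(rim(p,c,z,r),4))
E
```

```text
top pan [ 0.6326 -0.1061  0.0489]
cup [0.4891 0.0106 0.0316]
sleeve [ 0.4174 -0.2601  0.0227]
slim [0.4431 0.2825 0.0128]
cap [0.61   0.1862 0.0228]
fat [0.3909 0.3287 0.0199]
scene pan [ 0.6328 -0.1004  0.0507]
cup [0.4933 0.0143 0.0322]
sleeve [ 0.423  -0.2553  0.0238]
slim [0.4477 0.2857 0.0136]
cap [0.6139 0.1899 0.0229]
fat [0.3958 0.3313 0.0206]
```

Call:
apply_moves --series '[{"tx":0.7,"ty":-0.7,"roll":0.29,"fingers":85},{"tx":0.7,"ty":-0.7,"roll":0.29},{"tx":0.7,"ty":-0.7,"roll":0.125},{"tx":0.5,"ty":-0.8},{"tx":0.5,"ty":-0.8},{"tx":0.5,"ty":-0.8},{"tx":0.5,"ty":-0.8},{"tx":0.5,"ty":-0.8},{"tx":0.5,"ty":-0.8},{}]' --squeeze 40

```text
schema error: expected keys tx, ty, tz, roll, fingers
```

Call:
apply_moves --series '[{"tx":0,"ty":0,"tz":0,"roll":0.29,"fingers":85},{"tx":0,"ty":0,"tz":0,"roll":0.29,"fingers":85},{"tx":0,"ty":0,"tz":0,"roll":0.123,"fingers":85},{"tx":0.5,"ty":-0.9,"tz":0,"roll":0,"fingers":85},{"tx":0.5,"ty":-0.9,"tz":0,"roll":0,"fingers":85},{"tx":0.5,"ty":-0.9,"tz":0,"roll":0,"fingers":85},{"tx":0.5,"ty":-0.9,"tz":0,"roll":0,"fingers":85},{"tx":0.5,"ty":-0.9,"tz":0,"roll":0,"fingers":85},{"tx":0.5,"ty":-0.9,"tz":0,"roll":0,"fingers":85},{"tx":0.5,"ty":-0.9,"tz":0,"roll":0,"fingers":85}]' --squeeze 40

```text
t: 1.9
tool_pos: [0.33, -0.2628, 0.2131]
orientation: [0.0, 1.0, -0.0, 0.0]
ft_force: [1.9, 0.5, 0.0]
finger_gap: 0.0853
grasp_force: 0.0
```

Call:
apply_moves --series '[{"tx":0.5,"ty":-0.86,"tz":0,"roll":0,"fingers":85},{"tx":0.5,"ty":-0.86,"tz":0,"roll":0,"fingers":85},{"tx":0.5,"ty":-0.86,"tz":0,"roll":0,"fingers":85},{"tx":0.5,"ty":-0.86,"tz":0,"roll":0,"fingers":85},{"tx":0.5,"ty":-0.86,"tz":0,"roll":0,"fingers":85},{"tx":0.5,"ty":-0.86,"tz":0,"roll":0,"fingers":85},{"tx":0.5,"ty":-0.86,"tz":0,"roll":0,"fingers":85},{"tx":0.5,"ty":-0.86,"tz":0,"roll":0,"fingers":85},{"tx":0,"ty":0,"tz":0,"roll":0,"fingers":85},{"tx":0,"ty":0,"tz":0,"roll":0,"fingers":85}]'

```text
t: 2.9
tool_pos: [0.4893, 0.0115, 0.2126]
orientation: [0.0, 1.0, 0.001, -0.0]
ft_force: [-0.1, -0.3, 0.7]
finger_gap: 0.0851
grasp_force: 0.0
```

Run:
```python
from h import *
p=read_camera("wrist");save(p,"w1.png");print(p["origin"],get_state()["tool_pos"])
print("cup",np.round(rim(p,(.489,.012),.05,.032),4))
w=cloud(p);q=w[(np.hypot(w[...,0]-.49,w[...,1]-.012)<.05)&(w[...,2]>.04)];print(q[:,2].max(),np.median(q[:,2]))
print("pan",pan(p))
```

```text
[0.57360577 0.01207986 0.37406601] [0.48911835 0.01067929 0.21270766]
cup [0.4906 0.0119 0.0318]
0.32417830286195426 0.3083684406330389
pan (np.float64(0.6309997124145806), np.float64(-0.10465649679688144), np.float64(0.04819790791354511))
```

View pics/w1.png

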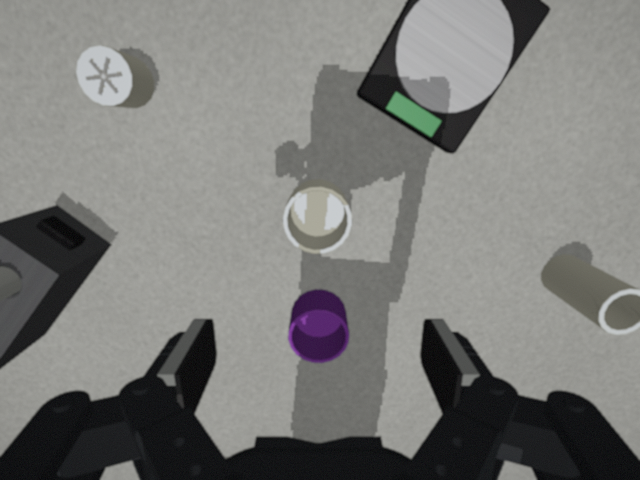

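Call:
apply_moves --series '[{"tx":0.03,"ty":-0.02,"tz":0.8,"roll":0,"fingers":85},{"tx":0,"ty":0,"tz":0.8,"roll":0,"fingers":85},{"tx":0,"ty":0,"tz":0.8,"roll":0,"fingers":85},{"tx":0,"ty":0,"tz":0.8,"roll":0,"fingers":85},{"tx":0,"ty":0,"tz":0.8,"roll":0,"fingers":85},{"tx":0,"ty":0,"tz":0.6,"roll":0,"fingers":85},{"tx":0,"ty":0,"tz":0,"roll":0,"fingers":85},{"tx":0,"ty":0,"tz":0,"roll":0,"fingers":60},{"tx":0,"ty":0,"tz":0,"roll":0,"fingers":55},{"tx":0,"ty":0,"tz":0,"roll":0,"fingers":50}]' --squeeze 40

```text
t: 3.95
tool_pos: [0.4921, 0.0113, 0.031]
orientation: [0.0, 1.0, -0.0, 0.002]
ft_force: [0.1, 0.5, -0.1]
finger_gap: 0.0501
grasp_force: 0.0
```

Run:
```python
from h import *
print(get_state())
p=read_camera("scene");a=p["image"][150:310,270:480];cv2.imwrite("pics/s2.png",cv2.cvtColor(cv2.resize(a,None,fx=3.5,fy=3.5),4))
```

```text
{'t': 3.95, 'joint_positions': array([-9.22264630e-02,  6.83889175e-02,  1.76349706e+00, -1.52253430e-04,
        1.30559996e+00,  1.47880348e+00]), 'joint_velocities': array([ 6.45423433e-03,  3.07193904e-03,  6.08135351e-03, -6.71968832e-05,
       -1.52467521e-04, -3.05609526e-04]), 'tau': array([-8.78991885e-02, -3.09750116e+01, -2.79928619e+01, -6.70331094e-03,
       -3.69357382e-03, -7.00186265e-04]), 'tool_pos': array([0.49208988, 0.01127809, 0.03095102]), 'orientation': array([ 2.62061307e-04,  9.99997884e-01, -9.70073481e-05,  2.03789169e-03]), 'ft_force': array([ 0.10851188,  0.53669603, -0.05318481]), 'torque': array([-6.44269031e-02,  2.50068725e-05, -2.40951244e-03]), 'grasp_force': 0.0, 'finger_gap': 0.05010108898776992}
```

View pics/s2.png

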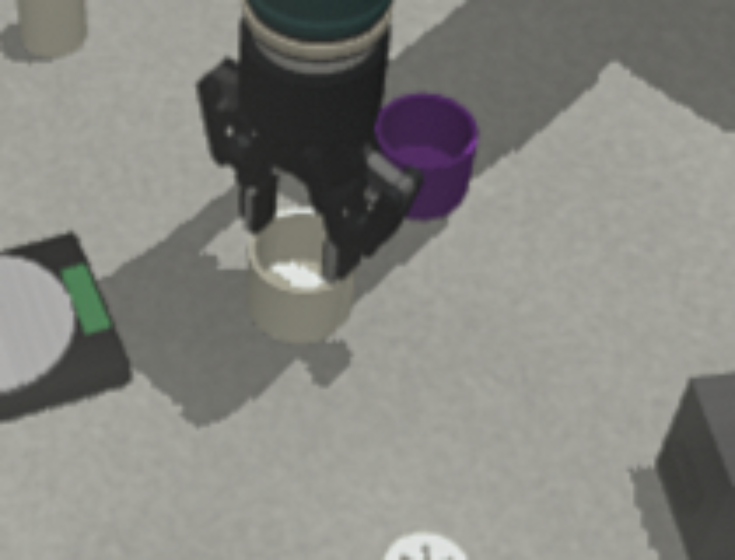

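Run:
```python
from h import *
p=read_camera("scene");w=cloud(p);g=p["image"].mean(2)
m=(g<60)&(abs(w[...,0]-.48)<.1)&(abs(w[...,1]-.01)<.09)&(w[...,2]>.008)
q=w[m]
for z in np.arange(.01,.16,.01):
    s=q[abs(q[:,2]-z)<.005]
    if len(s): print("scene z%.2f"%z,len(s),"x",s[:,0].min().round(3),s[:,0].max().round(3),"y",s[:,1].min().round(3),s[:,1].max().round(3))
m2=(g>130)&(np.hypot(w[...,0]-.49,w[...,1]-.012)<.06)&(w[...,2]>.03);print(np.nanpercentile(w[m2],[2,50,98],axis=0).round(3))
p=read_camera("wrist");w=cloud(p);save(p,"w2.png");g=p["image"].mean(2)
q=w[(g<60)&(w[...,2]>.004)]
for z in np.arange(.01,.12,.01):
    s=q[abs(q[:,2]-z)<.005]
    if len(s): print("wrist z%.2f"%z,len(s),"x",s[:,0].min().round(3),s[:,0].max().round(3),"y",np.percentile(s[:,1],[1,99]).round(3))
print("cup",rim(p,(.49,.012),.05,.032))
```

```text
scene z0.01 19 x 0.38 0.396 y 0.025 0.04
scene z0.02 25 x 0.381 0.396 y 0.026 0.041
scene z0.03 22 x 0.381 0.394 y 0.029 0.041
scene z0.04 26 x 0.38 0.398 y 0.006 0.041
scene z0.05 21 x 0.382 0.5 y -0.014 0.04
scene z0.06 29 x 0.484 0.504 y -0.025 0.05
scene z0.07 47 x 0.486 0.505 y -0.025 0.051
scene z0.08 41 x 0.485 0.505 y -0.024 0.051
scene z0.09 36 x 0.485 0.506 y -0.021 0.051
scene z0.10 130 x 0.483 0.508 y -0.041 0.069
scene z0.11 124 x 0.482 0.509 y -0.044 0.071
scene z0.12 163 x 0.478 0.512 y -0.047 0.074
scene z0.13 156 x 0.484 0.512 y -0.05 0.075
scene z0.14 151 x 0.481 0.514 y -0.051 0.079
scene z0.15 244 x 0.481 0.515 y -0.053 0.08
[[ 0.466 -0.016  0.046]
 [ 0.512  0.017  0.049]
 [ 0.529  0.047  0.245]]
wrist z0.01 1986 x 0.382 0.627 y [-0.112  0.034]
wrist z0.02 13393 x 0.392 0.625 y [-0.129  0.017]
wrist z0.03 9 x 0.398 0.399 y [0.008 0.014]
wrist z0.04 1 x 0.491 0.491 y [-0.016 -0.016]
wrist z0.05 47 x 0.483 0.502 y [-0.014  0.037]
wrist z0.06 526 x 0.483 0.505 y [-0.025  0.048]
wrist z0.07 893 x 0.482 0.505 y [-0.026  0.049]
wrist z0.08 1104 x 0.482 0.505 y [-0.026  0.05 ]
wrist z0.09 1234 x 0.482 0.506 y [-0.025  0.049]
wrist z0.10 3988 x 0.481 0.507 y [-0.043  0.067]
wrist z0.11 10451 x 0.48 0.51 y [-0.045  0.069]
cup (np.float64(0.4911872131367123), np.float64(0.011768683010646708), np.float64(0.032843999804243296))
```

View pics/w2.png

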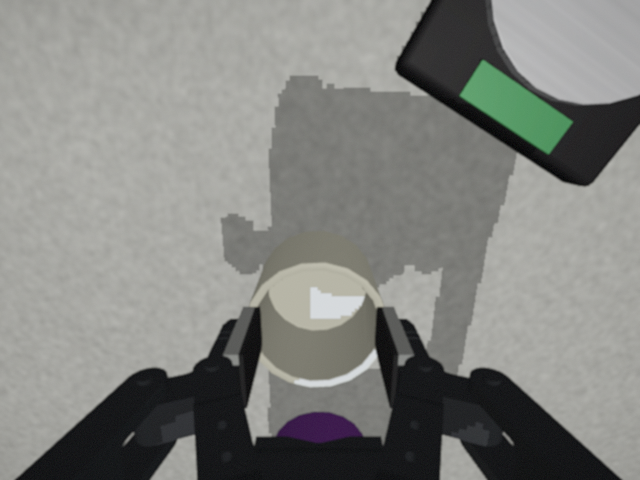

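The wrist picture shows the fingertips about level with the cup's rim (near 255,310 and 385,310). Depth puts the tips at z≈0.05, higher than the reported TCP implies. I'll open, step down and measure again.

Call:
apply_moves --series '[{"tx":0,"ty":0,"tz":-0.1,"roll":0,"fingers":85},{"tx":0,"ty":0,"tz":0,"roll":0,"fingers":85},{"tx":0,"ty":0,"tz":0,"roll":0,"fingers":85},{"tx":0,"ty":0,"tz":0,"roll":0,"fingers":85},{"tx":0,"ty":0,"tz":0,"roll":0,"fingers":85},{"tx":0,"ty":0,"tz":0.2,"roll":0,"fingers":85},{"tx":0,"ty":0,"tz":0.2,"roll":0,"fingers":85},{"tx":0,"ty":0,"tz":0.1,"roll":0,"fingers":85},{"tx":0,"ty":0,"tz":0,"roll":0,"fingers":85},{"tx":0,"ty":0,"tz":0,"roll":0,"fingers":85}]'

```text
t: 5.1
tool_pos: [0.4904, 0.0118, 0.0125]
orientation: [0.0, 1.0, 0.0, -0.0]
ft_force: [0.1, 0.1, 0.6]
finger_gap: 0.0849
grasp_force: 0.0
```

```bash
cat >> h.py <<'E'
def tips(p):
    s=get_state();t=s["tool_pos"];w=cloud(p);g=p["image"].mean(2)
    h=s["finger_gap"]/2
    m=(g<70)&(abs(w[...,0]-t[0])<.02)&(abs(abs(w[...,1]-t[1])-h-.007)<.012)&(w[...,2]<t[2]+.1)&(w[...,2]>.003)
    z=np.sort(w[m][:,2]);q=w[m&(w[...,2]>z[10]+.01)&(w[...,2]<z[10]+.04)]
    return z[[2,10,20,30]].round(4),np.percentile(q,[2,98],axis=0).round(3)[:,:2].tolist()
E
python3 - <<'E'
from h import *
s=get_state();print(s["tool_pos"],s["finger_gap"],s["ft_force"])
for n in("scene","wrist"):
    p=read_camera(n);print(n,tips(p)); 
save(p,"w3.png")
E
```

```text
[0.49039254 0.01175172 0.01247464] 0.0849037029980565 [0.11496262 0.07086972 0.57264052]
scene (array([0.0448, 0.0505, 0.0528, 0.0564]), [[0.484, -0.047], [0.505, 0.07]])
wrist (array([0.0454, 0.0458, 0.0463, 0.0466]), [[0.483, -0.043], [0.504, 0.066]])
```

View pics/w3.png

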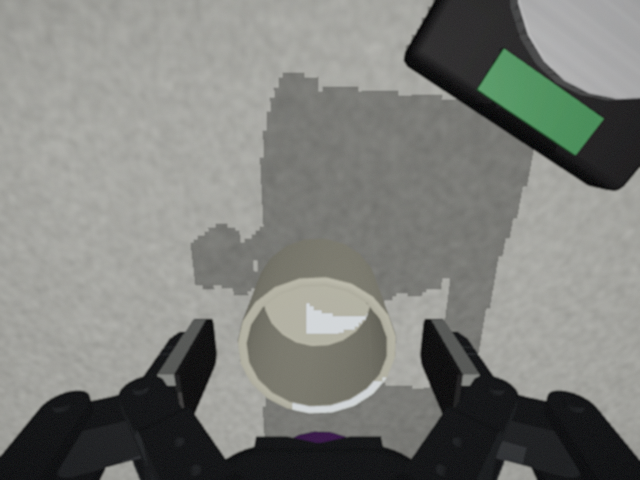

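Open tips sit at z≈0.0455 at reported z 0.0125, so true TCP z ≈ reported + 0.031. I'll use that offset and go down 22 mm more to grip.

Call:
apply_moves --series '[{"tx":0,"ty":0,"tz":0.3,"roll":0,"fingers":85},{"tx":0,"ty":0,"tz":0.25,"roll":0,"fingers":85},{"tx":0,"ty":0,"tz":0,"roll":0,"fingers":85},{"tx":0,"ty":0,"tz":0,"roll":0,"fingers":70},{"tx":0,"ty":0,"tz":0,"roll":0,"fingers":60},{"tx":0,"ty":0,"tz":0,"roll":0,"fingers":55},{"tx":0,"ty":0,"tz":0,"roll":0,"fingers":50},{"tx":0,"ty":0,"tz":0,"roll":0,"fingers":50},{"tx":0,"ty":0,"tz":0,"roll":0,"fingers":50},{"tx":0,"ty":0,"tz":0,"roll":0,"fingers":50}]' --squeeze 40

```text
t: 6.2
tool_pos: [0.4908, 0.0117, -0.009]
orientation: [0.0, 1.0, 0.0, 0.0]
ft_force: [0.8, 0.0, 0.6]
finger_gap: 0.0625
grasp_force: 44.0
```

Call:
apply_moves --series '[{"tx":0,"ty":0,"tz":-0.3,"roll":0,"fingers":50},{"tx":0,"ty":0,"tz":-0.6,"roll":0,"fingers":50},{"tx":0,"ty":0,"tz":-0.8,"roll":0,"fingers":50},{"tx":0.5,"ty":0.4,"tz":0,"roll":0,"fingers":50},{"tx":0.6,"ty":0.5,"tz":0,"roll":0,"fingers":50},{"tx":0.6,"ty":0.5,"tz":0,"roll":0,"fingers":50},{"tx":0.6,"ty":0.5,"tz":0,"roll":0,"fingers":50},{"tx":0.6,"ty":0.5,"tz":0,"roll":0,"fingers":50},{"tx":0.6,"ty":0.45,"tz":0,"roll":0,"fingers":50},{"tx":0,"ty":0,"tz":0,"roll":0,"fingers":50}]'

```text
t: 7.2
tool_pos: [0.6328, -0.1048, 0.0589]
orientation: [0.001, 1.0, -0.001, 0.001]
ft_force: [0.0, 0.3, -1.5]
finger_gap: 0.063
grasp_force: 44.2
```

```bash
cat >> h.py <<'E'
def sat(p,body=False):
    # black scale body: rectangle, centred under pan?
    w=cloud(p);g=p["image"].mean(2);return w,g
E
python3 - <<'E'
from h import *
s=get_state();print(s["tool_pos"],s["finger_gap"],s["ft_force"])
for n in("top","scene","wrist"):
    p=read_camera(n); save(p,"p_"+n+".png")
    w=cloud(p);t=s["tool_pos"]
    zt=t[2]+.009+.05
    try: print(n,"cup rim z",zt,np.round(rim(p,t[:2],zt,.032),4))
    except Exception as e: print(e)
    # pan boundary pixels: pan points by depth .022-.032 and brightness
    g=p["image"].mean(2);m=(np.hypot(w[...,0]-.635,w[...,1]+.105)<.075)&(g>90)&(abs(w[...,2]-.026)<.008)
    m=cv2.morphologyEx(m.astype(np.uint8),cv2.MORPH_OPEN,np.ones((3,3)));q=w[m>0]
    # hull-based min circle of radius 50
    if len(q)>50: print(n,len(q),"mincirc",cv2.minEnclosingCircle(q[:,:2].astype(np.float32)),np.percentile(q,[1,99],axis=0).round(3)[:,:2].tolist())
a=cv2.imread("pics/p_wrist.png");b=cv2.imread("pics/p_scene.png")
cv2.imwrite("pics/j1.png",np.hstack([cv2.resize(a,(440,330)),cv2.resize(b[170:320,180:380],(360,330))[:, :]]))
E
```

```text
[ 0.63277989 -0.10484307  0.05894316] 0.06299792916675581 [ 0.04368955  0.25086506 -1.52711834]
top cup rim z 0.11794316495290898 [ 0.6472 -0.105   0.0475]
top 715 mincirc ((0.6135551929473877, -0.10630331933498383), 0.05293642729520798) [[0.585, -0.154], [0.639, -0.059]]
scene cup rim z 0.11794316495290898 [ 0.6254 -0.1032  0.0425]
scene 1156 mincirc ((0.6257882714271545, -0.1010386124253273), 0.05917089059948921) [[0.573, -0.147], [0.682, -0.056]]
wrist cup rim z 0.11794316495290898 [ 0.6313 -0.1051  0.0381]
wrist 12060 mincirc ((0.6317739486694336, -0.10524218529462814), 0.05257021263241768) [[0.615, -0.152], [0.682, -0.057]]
```

View pics/j1.png

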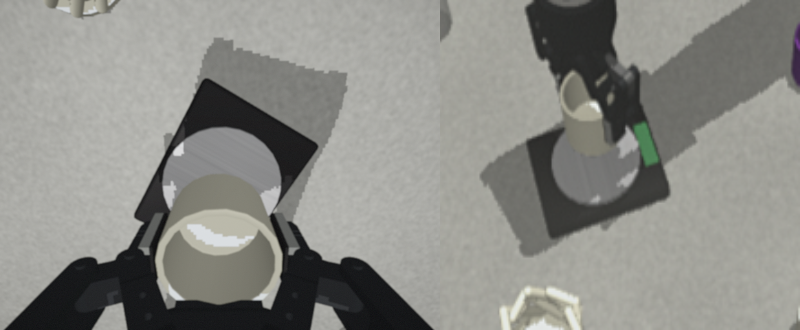

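Call:
apply_moves --series '[{"tx":0,"ty":0,"tz":0.5,"roll":0,"fingers":50},{"tx":0,"ty":0,"tz":0.4,"roll":0,"fingers":50},{"tx":0,"ty":0,"tz":0.05,"roll":0,"fingers":50},{"tx":0,"ty":0,"tz":0.025,"roll":0,"fingers":50},{"tx":0,"ty":0,"tz":0.025,"roll":0,"fingers":50},{"tx":0,"ty":0,"tz":0.025,"roll":0,"fingers":50},{"tx":0,"ty":0,"tz":0.015,"roll":0,"fingers":50},{"tx":0,"ty":0,"tz":0,"roll":0,"fingers":50},{"tx":0,"ty":0,"tz":0,"roll":0,"fingers":50},{"tx":0,"ty":0,"tz":0,"roll":0,"fingers":50}]'

```text
t: 8.35
tool_pos: [0.6307, -0.1023, 0.0174]
orientation: [0.0, 1.0, 0.0, 0.0]
ft_force: [0.5, -0.7, -1.3]
finger_gap: 0.0633
grasp_force: 44.2
```

Call:
apply_moves --series '[{"tx":0,"ty":0,"tz":0.012,"roll":0,"fingers":50},{"tx":0,"ty":0,"tz":0.012,"roll":0,"fingers":50},{"tx":0,"ty":0,"tz":0.012,"roll":0,"fingers":50},{"tx":0,"ty":0,"tz":0,"roll":0,"fingers":50},{"tx":0,"ty":0,"tz":0,"roll":0,"fingers":50},{"tx":0,"ty":0,"tz":0,"roll":0,"fingers":50},{"tx":0,"ty":0,"tz":0,"roll":0,"fingers":50},{"tx":0,"ty":0,"tz":0,"roll":0,"fingers":50},{"tx":0,"ty":0,"tz":0,"roll":0,"fingers":50},{"tx":0,"ty":0,"tz":0,"roll":0,"fingers":50}]'

```text
t: 9.35
tool_pos: [0.6308, -0.1023, 0.017]
orientation: [0.0, 1.0, 0.0, 0.0]
ft_force: [-2.6, 0.9, 4.8]
finger_gap: 0.063
grasp_force: 44.7
```

Call:
apply_moves --series '[{"tx":0,"ty":0,"tz":0,"roll":0,"fingers":70},{"tx":0,"ty":0,"tz":0,"roll":0,"fingers":80},{"tx":0,"ty":0,"tz":0,"roll":0,"fingers":85},{"tx":0,"ty":0,"tz":0,"roll":0,"fingers":85},{"tx":0,"ty":0,"tz":-0.4,"roll":0,"fingers":85},{"tx":0,"ty":0,"tz":-0.8,"roll":0,"fingers":85},{"tx":0,"ty":0,"tz":-1,"roll":0,"fingers":85},{"tx":-0.7,"ty":0.5,"tz":-0.8,"roll":0,"fingers":85},{"tx":-0.9,"ty":0.6,"tz":0,"roll":0,"fingers":85},{"tx":-0.9,"ty":0.6,"tz":0,"roll":0,"fingers":85}]'

```text
t: 10.35
tool_pos: [0.531, -0.1712, 0.1394]
orientation: [0.001, 1.0, 0.001, 0.003]
ft_force: [0.6, 0.4, -0.4]
finger_gap: 0.085
grasp_force: 0.0
```

```bash
python3 - <<'E'
from h import *
s=get_state();print(s["tool_pos"],s["finger_gap"])
for n in("top","scene","wrist"):
    p=read_camera(n); save(p,"q_"+n+".png")
    for nm,f in(("cup",lambda:rim(p,(.632,-.104),.076,.032)),("sleeve",lambda:rim(p,(.42,-.2575),.09,.023)),):
        try: print(n,nm,np.round(f(),4))
        except Exception as e: print(n,nm,"x")
    w=cloud(p);g=p["image"].astype(int);g=g.mean(2)
    m=(np.hypot(w[...,0]-.635,w[...,1]+.105)<.075)&(g>90)&(abs(w[...,2]-.026)<.008)
    m=cv2.morphologyEx(m.astype(np.uint8),cv2.MORPH_OPEN,np.ones((3,3)));q=w[m>0]
    if len(q): print("pan",np.percentile(q,[1,99],axis=0).round(4)[:,:2].tolist(),cv2.minEnclosingCircle(q[:,:2].astype(np.float32)))
E
python3 -c "
import cv2,numpy as np
a=cv2.imread('pics/q_wrist.png');b=cv2.imread('pics/q_top.png')[180:260,310:400]
cv2.imwrite('pics/j2.png',np.hstack([cv2.resize(a,(400,300)),cv2.resize(b,(338,300))]))" 2>/dev/null || (python3 -c "
import cv2,numpy as np
a=cv2.imread('pics/q_wrist.png');b=cv2.imread('pics/q_top.png')[180:260,310:400]
cv2.imwrite('pics/j2.png',np.hstack([cv2.resize(a,(400,300)),cv2.resize(b,(338,300))]))")
```

```text
[ 0.53104829 -0.17124289  0.13937346] 0.0849956076160942
top cup [ 0.629  -0.1036  0.0318]
top sleeve [ 0.4176 -0.2579  0.0218]
pan [[0.5711, -0.153], [0.6789, -0.0586]] ((0.6252184510231018, -0.10228806734085083), 0.05988931655883789)
scene cup [ 0.6329 -0.0992  0.0324]
scene sleeve [ 0.4358 -0.2572  0.0129]
pan [[0.5769, -0.1501], [0.6829, -0.0559]] ((0.6278524994850159, -0.1009492501616478), 0.058414142578840256)
wrist cup [ 0.63   -0.103   0.0319]
wrist sleeve [ 0.4212 -0.2556  0.0215]
pan [[0.5712, -0.1521], [0.6819, -0.0576]] ((0.6249668598175049, -0.09922336041927338), 0.06174146756529808)
```

View pics/j2.png

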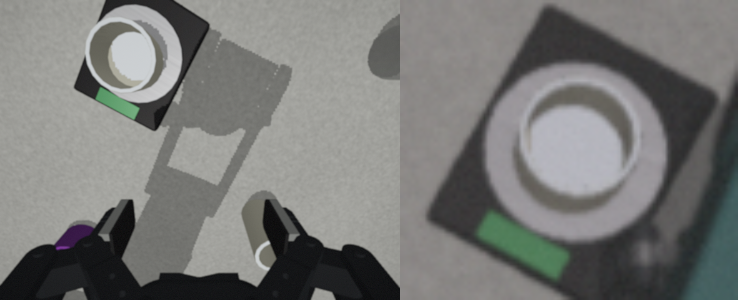

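Call:
apply_moves --series '[{"tx":-0.55,"ty":0.43,"tz":0,"roll":0,"fingers":85},{"tx":-0.55,"ty":0.43,"tz":0,"roll":0,"fingers":85},{"tx":-0.55,"ty":0.43,"tz":0,"roll":0,"fingers":85},{"tx":-0.55,"ty":0.43,"tz":0,"roll":0,"fingers":85},{"tx":-0.55,"ty":0.43,"tz":0,"roll":0,"fingers":85},{"tx":0,"ty":0,"tz":0,"roll":0,"fingers":85},{"tx":0,"ty":0,"tz":0,"roll":0,"fingers":85},{"tx":0,"ty":0,"tz":0,"roll":0,"fingers":85},{"tx":0,"ty":0,"tz":0,"roll":0,"fingers":85},{"tx":0,"ty":0,"tz":0,"roll":0,"fingers":85}]'

```text
t: 11.5
tool_pos: [0.4213, -0.2557, 0.1358]
orientation: [-0.0, 1.0, 0.001, 0.0]
ft_force: [-0.8, -1.0, 0.3]
finger_gap: 0.0852
grasp_force: 0.0
```

Run:
```python
from h import *
s=get_state();print(s["tool_pos"])
p=read_camera("wrist");print(np.round(rim(p,(.42,-.2577),.09,.023),4),np.round(rim(p,(.63,-.103),.076,.032),4))
```

```text
[ 0.42133909 -0.2556978   0.1357692 ]Traceback (most recent call last):
  File "<stdin>", line 3, in <module>
  File "h.py", line 28, in rim
    cs=max(cv2.findContours(m,0,1)[0],key=cv2.contourArea)
ValueError: max() iterable argument is empty
```

Call:
apply_moves --series '[{"tx":-0.01,"ty":0.02,"tz":0.8,"roll":0,"fingers":85},{"tx":0,"ty":0,"tz":0.9,"roll":0,"fingers":85},{"tx":0,"ty":0,"tz":0.8,"roll":0,"fingers":85},{"tx":0,"ty":0,"tz":0,"roll":0,"fingers":85},{"tx":0,"ty":0,"tz":0,"roll":0,"fingers":60},{"tx":0,"ty":0,"tz":0,"roll":0,"fingers":50},{"tx":0,"ty":0,"tz":0,"roll":0,"fingers":40},{"tx":0,"ty":0,"tz":0,"roll":0,"fingers":32},{"tx":0,"ty":0,"tz":0,"roll":0,"fingers":32},{"tx":0,"ty":0,"tz":0,"roll":0,"fingers":32}]' --squeeze 40

```text
t: 12.55
tool_pos: [0.4219, -0.2585, 0.0385]
orientation: [0.002, 1.0, 0.0, 0.002]
ft_force: [-0.8, -0.2, 6.6]
finger_gap: 0.0443
grasp_force: 44.9
```

Run:
```python
from h import *
s=get_state();print(s["tool_pos"],s["finger_gap"],s["grasp_force"])
for n in("wrist","scene"):
    p=read_camera(n);print(n,tips(p))
    try:print(n,np.round(rim(p,(.42,-.2577),.09,.023),4))
    except: pass
    save(p,"r_"+n+".png")
```

```text
[ 0.42187585 -0.25845486  0.03847401] 0.04426364182401099 44.909723619930446
wrist (array([0.0604, 0.0615, 0.0628, 0.0637]), [[0.414, -0.293], [0.435, -0.223]])
wrist [ 0.423  -0.2566  0.029 ]
scene (array([0.0648, 0.0687, 0.0722, 0.0772]), [[0.415, -0.29], [0.437, -0.221]])
scene [ 0.4086 -0.2567  0.0408]
```

Call:
apply_moves --series '[{"tx":0,"ty":0,"tz":-0.7,"roll":0,"fingers":32},{"tx":0,"ty":0,"tz":-0.9,"roll":0,"fingers":32},{"tx":0,"ty":0,"tz":-0.9,"roll":0,"fingers":32},{"tx":0.75,"ty":-0.56,"tz":0,"roll":0,"fingers":32},{"tx":0.75,"ty":-0.56,"tz":0,"roll":0,"fingers":32},{"tx":0.75,"ty":-0.56,"tz":0,"roll":0,"fingers":32},{"tx":0.75,"ty":-0.56,"tz":0,"roll":0,"fingers":32},{"tx":0.75,"ty":-0.56,"tz":0,"roll":0,"fingers":32},{"tx":0.75,"ty":-0.56,"tz":0,"roll":0,"fingers":32},{"tx":0.75,"ty":-0.56,"tz":0,"roll":0,"fingers":32}]'

```text
t: 13.65
tool_pos: [0.6312, -0.0991, 0.1359]
orientation: [0.0, 1.0, 0.0, 0.0]
ft_force: [0.2, -1.3, -0.8]
finger_gap: 0.0444
grasp_force: 44.2
```

Call:
apply_moves --series '[{"tx":0,"ty":0,"tz":0,"roll":0,"fingers":32},{"tx":0,"ty":0,"tz":0,"roll":0,"fingers":32},{"tx":0,"ty":0,"tz":0,"roll":0,"fingers":32},{"tx":0,"ty":0,"tz":0,"roll":0,"fingers":32},{"tx":0,"ty":0,"tz":0,"roll":0,"fingers":32},{"tx":0,"ty":0,"tz":0,"roll":0,"fingers":32},{"tx":0,"ty":0,"tz":0,"roll":0,"fingers":32},{"tx":0,"ty":0,"tz":0,"roll":0,"fingers":32},{"tx":0,"ty":0,"tz":0,"roll":0,"fingers":32},{"tx":0,"ty":0,"tz":0,"roll":0,"fingers":32}]'

```text
t: 14.65
tool_pos: [0.6302, -0.1002, 0.1358]
orientation: [0.0, 1.0, 0.0, 0.0]
ft_force: [0.5, -0.3, -1.0]
finger_gap: 0.0446
grasp_force: 44.2
```

Run:
```python
from h import *
s=get_state();t=s["tool_pos"];print(t,s["finger_gap"],s["ft_force"])
for n in("wrist","scene"):
    p=read_camera(n);save(p,"t_"+n+".png");w=cloud(p);g=p["image"].astype(int)
    # white parts
    m=(g.min(2)>60)&(np.hypot(w[...,0]-.63,w[...,1]+.103)<.04)
    for z0 in np.arange(.03,.22,.01):
        q=w[m&(abs(w[...,2]-z0)<.005)]
        if len(q)>5: print(n,z0.round(2),len(q),np.percentile(q,[1,99],axis=0).round(3)[:,:2].tolist())
a=cv2.imread("pics/t_wrist.png");b=cv2.imread("pics/t_scene.png")
cv2.imwrite("pics/j3.png",np.hstack([cv2.resize(a,(440,330)),cv2.resize(b[140:290,190:350],(352,330))]))
```

```text
[ 0.63020783 -0.10016583  0.13576162] 0.04457348836989076 [ 0.5009111  -0.29567614 -1.01933703]
wrist 0.03 3526 [[0.619, -0.141], [0.669, -0.065]]
wrist 0.04 296 [[0.617, -0.13], [0.662, -0.075]]
wrist 0.05 312 [[0.617, -0.13], [0.662, -0.075]]
wrist 0.06 345 [[0.618, -0.13], [0.662, -0.075]]
wrist 0.07 428 [[0.618, -0.131], [0.662, -0.074]]
wrist 0.08 1046 [[0.617, -0.133], [0.662, -0.072]]
wrist 0.1 203 [[0.633, -0.123], [0.649, -0.08]]
wrist 0.11 421 [[0.633, -0.123], [0.649, -0.08]]
wrist 0.12 477 [[0.634, -0.122], [0.649, -0.08]]
wrist 0.13 662 [[0.608, -0.122], [0.649, -0.08]]
wrist 0.14 1149 [[0.608, -0.121], [0.649, -0.08]]
wrist 0.15 1592 [[0.608, -0.121], [0.649, -0.08]]
wrist 0.16 2240 [[0.608, -0.128], [0.649, -0.072]]
wrist 0.17 2979 [[0.608, -0.134], [0.649, -0.071]]
wrist 0.18 3689 [[0.608, -0.129], [0.649, -0.072]]
wrist 0.19 5290 [[0.605, -0.128], [0.649, -0.072]]
wrist 0.2 140 [[0.638, -0.142], [0.644, -0.066]]
wrist 0.21 14 [[0.624, -0.14], [0.642, -0.073]]
scene 0.03 299 [[0.601, -0.131], [0.665, -0.066]]
scene 0.04 147 [[0.602, -0.131], [0.663, -0.07]]
scene 0.05 135 [[0.603, -0.131], [0.663, -0.07]]
scene 0.06 127 [[0.603, -0.13], [0.663, -0.07]]
scene 0.07 200 [[0.602, -0.133], [0.663, -0.07]]
scene 0.08 19 [[0.604, -0.129], [0.66, -0.07]]
scene 0.1 61 [[0.612, -0.112], [0.65, -0.078]]
scene 0.11 84 [[0.617, -0.11], [0.65, -0.078]]
scene 0.12 86 [[0.613, -0.113], [0.65, -0.077]]
scene 0.13 85 [[0.615, -0.11], [0.65, -0.076]]
scene 0.14 82 [[0.615, -0.113], [0.65, -0.077]]
scene 0.15 70 [[0.615, -0.118], [0.65, -0.078]]
scene 0.16 108 [[0.616, -0.127], [0.65, -0.066]]
scene 0.17 109 [[0.609, -0.128], [0.65, -0.066]]
scene 0.18 123 [[0.609, -0.133], [0.65, -0.07]]
scene 0.19 84 [[0.623, -0.13], [0.65, -0.07]]
scene 0.2 14 [[0.624, -0.14], [0.647, -0.074]]
```

View pics/j3.png

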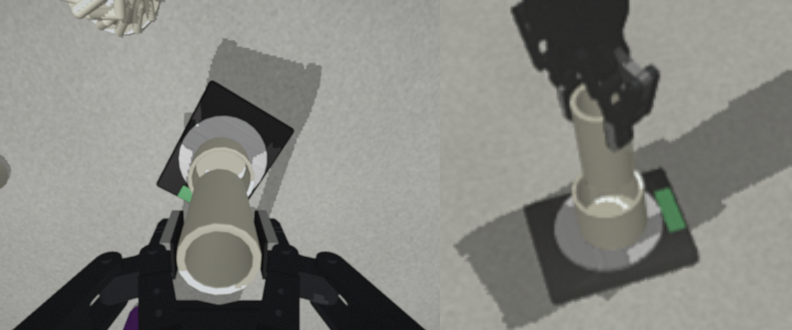

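Call:
apply_moves --series '[{"tx":0.08,"ty":0.03,"tz":0,"roll":0,"fingers":32},{"tx":0,"ty":0,"tz":0,"roll":0,"fingers":32},{"tx":0,"ty":0,"tz":0.3,"roll":0,"fingers":32},{"tx":0,"ty":0,"tz":0.3,"roll":0,"fingers":32},{"tx":0,"ty":0,"tz":0.3,"roll":0,"fingers":32},{"tx":0,"ty":0,"tz":0.3,"roll":0,"fingers":32},{"tx":0,"ty":0,"tz":0.3,"roll":0,"fingers":32},{"tx":0,"ty":0,"tz":0.05,"roll":0,"fingers":32},{"tx":0,"ty":0,"tz":0.05,"roll":0,"fingers":32},{"tx":0,"ty":0,"tz":0,"roll":0,"fingers":32}]'

```text
t: 15.75
tool_pos: [0.6336, -0.1015, 0.072]
orientation: [0.0, 1.0, 0.0, 0.0]
ft_force: [-0.7, -0.0, -0.2]
finger_gap: 0.0447
grasp_force: 44.2
```

Call:
apply_moves --series '[{"tx":0,"ty":0,"tz":0.025,"roll":0,"fingers":32},{"tx":0,"ty":0,"tz":0.025,"roll":0,"fingers":32},{"tx":0,"ty":0,"tz":0.025,"roll":0,"fingers":32},{"tx":0,"ty":0,"tz":0.012,"roll":0,"fingers":32},{"tx":0,"ty":0,"tz":0.012,"roll":0,"fingers":32},{"tx":0,"ty":0,"tz":0,"roll":0,"fingers":32},{"tx":0,"ty":0,"tz":0,"roll":0,"fingers":32},{"tx":0,"ty":0,"tz":0,"roll":0,"fingers":32},{"tx":0,"ty":0,"tz":0,"roll":0,"fingers":32},{"tx":0,"ty":0,"tz":0,"roll":0,"fingers":32}]'

```text
t: 16.75
tool_pos: [0.6339, -0.1015, 0.0695]
orientation: [0.0, 1.0, 0.0, 0.001]
ft_force: [-0.7, 0.0, 5.3]
finger_gap: 0.0446
grasp_force: 44.5
```

Call:
apply_moves --series '[{"tx":0,"ty":0,"tz":0,"roll":0,"fingers":60},{"tx":0,"ty":0,"tz":0,"roll":0,"fingers":70},{"tx":0,"ty":0,"tz":0,"roll":0,"fingers":70},{"tx":0,"ty":0,"tz":-0.4,"roll":0,"fingers":70},{"tx":0,"ty":0,"tz":-0.9,"roll":0,"fingers":70},{"tx":0,"ty":0,"tz":-0.9,"roll":0,"fingers":70},{"tx":-0.43,"ty":-0.88,"tz":0,"roll":0,"fingers":70},{"tx":-0.43,"ty":-0.88,"tz":0,"roll":0,"fingers":70},{"tx":-0.43,"ty":-0.88,"tz":0,"roll":0,"fingers":70},{"tx":-0.43,"ty":-0.88,"tz":0,"roll":0,"fingers":70}]'

```text
t: 17.75
tool_pos: [0.5641, 0.0405, 0.1573]
orientation: [-0.0, 1.0, -0.0, 0.001]
ft_force: [0.2, -0.4, -0.5]
finger_gap: 0.0697
grasp_force: 0.0
```

Call:
apply_moves --series '[{"tx":-0.43,"ty":-0.87,"tz":0,"roll":0,"fingers":55},{"tx":-0.43,"ty":-0.87,"tz":0,"roll":0,"fingers":55},{"tx":-0.43,"ty":-0.87,"tz":0,"roll":0,"fingers":55},{"tx":-0.43,"ty":-0.87,"tz":0,"roll":0,"fingers":55},{"tx":-0.43,"ty":-0.87,"tz":0,"roll":0,"fingers":55},{"tx":-0.43,"ty":-0.87,"tz":0,"roll":0,"fingers":55},{"tx":-0.43,"ty":-0.87,"tz":0,"roll":0,"fingers":55},{"tx":0,"ty":0,"tz":0,"roll":0,"fingers":55},{"tx":0,"ty":0,"tz":0,"roll":0,"fingers":55},{"tx":0,"ty":0,"tz":0,"roll":0,"fingers":55}]'

```text
t: 18.75
tool_pos: [0.4447, 0.2823, 0.1564]
orientation: [0.0, 1.0, -0.0, 0.001]
ft_force: [1.0, 0.3, -0.3]
finger_gap: 0.055
grasp_force: 0.0
```

Run:
```python
from h import *
s=get_state();t=s["tool_pos"];print(t,s["finger_gap"])
for n in("top","scene","wrist"):
    p=read_camera(n);save(p,"u_"+n+".png")
    for nm,c,z,r in(("sleeve",(.632,-.1025),.121,.023),("cup",(.631,-.1025),.076,.032),("slim",(.4454,.2841),.13,.013),("fat",(.393,.33),.105,.02)):
        try:print(n,nm,np.round(rim(p,c,z,r),4))
        except:print(n,nm,"x")
a=cv2.imread("pics/u_wrist.png");b=cv2.imread("pics/u_scene.png")
cv2.imwrite("pics/j4.png",np.hstack([cv2.resize(a,(440,330)),cv2.resize(b[160:310,190:350],(352,330))]))
```

```text
[0.44469291 0.2822983  0.15641627] 0.05496455443186566
top sleeve [ 0.6287 -0.1035  0.0228]
top cup [ 0.6285 -0.1036  0.0316]
top slim [0.4362 0.2805 0.0069]
top fat [0.392  0.3266 0.0188]
scene sleeve [ 0.6333 -0.0995  0.0233]
scene cup [ 0.6334 -0.0991  0.032 ]
scene slim [0.448  0.2855 0.0137]
scene fat [0.3956 0.3313 0.0205]
wrist sleeve x
wrist cup x
wrist slim [0.4451 0.285  0.0133]
wrist fat [0.3937 0.3314 0.021 ]
```

View pics/j4.png

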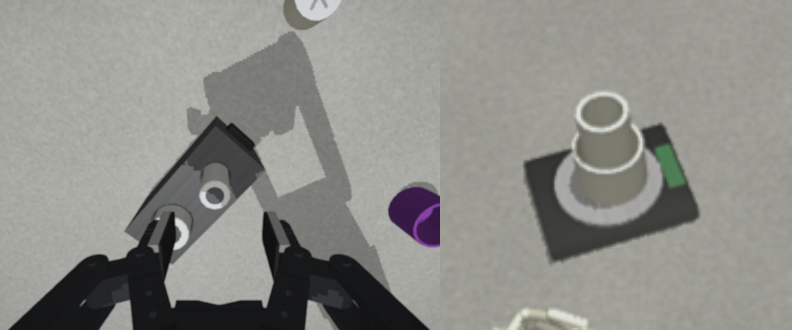

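Call:
apply_moves --series '[{"tx":0.01,"ty":-0.05,"tz":0,"roll":0,"fingers":55},{"tx":0,"ty":0,"tz":0.5,"roll":0,"fingers":55},{"tx":0,"ty":0,"tz":0.7,"roll":0,"fingers":55},{"tx":0,"ty":0,"tz":0.65,"roll":0,"fingers":55},{"tx":0,"ty":0,"tz":0,"roll":0,"fingers":50},{"tx":0,"ty":0,"tz":0,"roll":0,"fingers":40},{"tx":0,"ty":0,"tz":0,"roll":0,"fingers":30},{"tx":0,"ty":0,"tz":0,"roll":0,"fingers":15},{"tx":0,"ty":0,"tz":0,"roll":0,"fingers":15},{"tx":0,"ty":0,"tz":0,"roll":0,"fingers":15}]' --squeeze 50

```text
t: 19.9
tool_pos: [0.446, 0.2855, 0.0841]
orientation: [-0.001, 1.0, 0.0, 0.002]
ft_force: [0.3, 0.1, 5.6]
finger_gap: 0.0245
grasp_force: 49.6
```

Call:
apply_moves --series '[{"tx":0,"ty":0,"tz":0,"roll":0,"fingers":15},{"tx":0,"ty":0,"tz":0,"roll":0,"fingers":15},{"tx":0,"ty":0,"tz":0,"roll":0,"fingers":15},{"tx":0,"ty":0,"tz":0,"roll":0,"fingers":15},{"tx":0,"ty":0,"tz":0,"roll":0,"fingers":15},{"tx":0,"ty":0,"tz":0,"roll":0,"fingers":15},{"tx":0,"ty":0,"tz":0,"roll":0,"fingers":15},{"tx":0,"ty":0,"tz":0,"roll":0,"fingers":15},{"tx":0,"ty":0,"tz":0,"roll":0,"fingers":15},{"tx":0,"ty":0,"tz":0,"roll":0,"fingers":15}]'

```text
t: 20.9
tool_pos: [0.4459, 0.2855, 0.0841]
orientation: [-0.001, 1.0, 0.0, 0.002]
ft_force: [0.2, 0.1, 5.5]
finger_gap: 0.0246
grasp_force: 49.7
```

Call:
apply_moves --series '[{"tx":0,"ty":0,"tz":-0.1,"roll":0,"fingers":15},{"tx":0,"ty":0,"tz":-0.2,"roll":0,"fingers":15},{"tx":0,"ty":0,"tz":-0.35,"roll":0,"fingers":15},{"tx":0,"ty":0,"tz":-0.5,"roll":0,"fingers":15},{"tx":0,"ty":0,"tz":-0.5,"roll":0,"fingers":15},{"tx":0,"ty":0,"tz":-0.5,"roll":0,"fingers":15},{"tx":0,"ty":0,"tz":-0.5,"roll":0,"fingers":15},{"tx":0,"ty":0,"tz":-0.5,"roll":0,"fingers":15},{"tx":0,"ty":0,"tz":-0.1,"roll":0,"fingers":15},{"tx":0,"ty":0,"tz":0,"roll":0,"fingers":15}]'

```text
t: 21.9
tool_pos: [0.4446, 0.285, 0.213]
orientation: [-0.0, 1.0, 0.0, 0.001]
ft_force: [0.1, -0.5, 0.1]
finger_gap: 0.0246
grasp_force: 49.5
```

```bash
cat >> h.py <<'E'
def prof(p,c,zs,r=.04,lo=60):
    w=cloud(p);g=p["image"].astype(int);m=(g.min(2)>lo)&(np.hypot(w[...,0]-c[0],w[...,1]-c[1])<r)
    for z0 in zs:
        q=w[m&(abs(w[...,2]-z0)<.005)]
        if len(q)>5: print(" %.3f"%z0,len(q),np.percentile(q,[1,99],axis=0).round(3)[:,:2].tolist())
E
python3 - <<'E'
from h import *
s=get_state();t=s["tool_pos"];print(t,s["finger_gap"],s["ft_force"])
for n in("wrist","scene"):
    p=read_camera(n);print(n);prof(p,t,np.arange(.11,.27,.01))
E
```

```text
[0.44456345 0.28503871 0.21299911] 0.02458217821175551 [ 0.14378699 -0.45706186  0.07112646]
wrist
 0.140 55 [[0.447, 0.273], [0.456, 0.296]]
 0.150 173 [[0.446, 0.273], [0.456, 0.297]]
 0.160 188 [[0.446, 0.273], [0.456, 0.297]]
 0.170 216 [[0.446, 0.273], [0.456, 0.297]]
 0.180 245 [[0.446, 0.273], [0.456, 0.297]]
 0.190 276 [[0.446, 0.273], [0.456, 0.297]]
 0.200 333 [[0.446, 0.273], [0.456, 0.297]]
 0.210 380 [[0.446, 0.273], [0.456, 0.297]]
 0.220 449 [[0.446, 0.273], [0.456, 0.297]]
 0.230 534 [[0.447, 0.273], [0.456, 0.297]]
 0.240 1005 [[0.447, 0.261], [0.457, 0.309]]
 0.250 1144 [[0.447, 0.259], [0.457, 0.305]]
 0.260 3799 [[0.432, 0.266], [0.457, 0.304]]
 0.270 571 [[0.435, 0.254], [0.458, 0.315]]
scene
 0.140 42 [[0.443, 0.273], [0.456, 0.297]]
 0.150 66 [[0.442, 0.273], [0.456, 0.297]]
 0.160 64 [[0.443, 0.273], [0.456, 0.297]]
 0.170 67 [[0.443, 0.273], [0.456, 0.297]]
 0.180 65 [[0.444, 0.274], [0.456, 0.297]]
 0.190 75 [[0.444, 0.273], [0.456, 0.297]]
 0.200 75 [[0.443, 0.272], [0.456, 0.297]]
 0.210 72 [[0.444, 0.272], [0.457, 0.297]]
 0.220 78 [[0.446, 0.273], [0.457, 0.297]]
 0.230 89 [[0.447, 0.267], [0.457, 0.303]]
 0.240 120 [[0.444, 0.26], [0.459, 0.31]]
 0.250 130 [[0.432, 0.262], [0.458, 0.309]]
 0.260 146 [[0.431, 0.26], [0.458, 0.303]]
 0.270 39 [[0.437, 0.247], [0.459, 0.321]]
```

Call:
apply_moves --series '[{"tx":0.3,"ty":0.6,"tz":0,"roll":0,"fingers":15},{"tx":0.4,"ty":0.8,"tz":0,"roll":0,"fingers":15},{"tx":0.4,"ty":0.8,"tz":0,"roll":0,"fingers":15},{"tx":0.4,"ty":0.8,"tz":0,"roll":0,"fingers":15},{"tx":0.4,"ty":0.8,"tz":0,"roll":0,"fingers":15},{"tx":0.4,"ty":0.8,"tz":0,"roll":0,"fingers":15},{"tx":0.4,"ty":0.8,"tz":0,"roll":0,"fingers":15},{"tx":0.4,"ty":0.8,"tz":0,"roll":0,"fingers":15},{"tx":0.4,"ty":0.8,"tz":0,"roll":0,"fingers":15},{"tx":0.4,"ty":0.8,"tz":0,"roll":0,"fingers":15}]'

```text
t: 23.0
tool_pos: [0.6001, -0.0283, 0.2098]
orientation: [-0.0, 1.0, 0.0, -0.002]
ft_force: [0.5, 0.4, -1.7]
finger_gap: 0.0245
grasp_force: 49.5
```

Call:
apply_moves --series '[{"tx":0.4,"ty":0.8,"tz":0,"roll":0,"fingers":15},{"tx":0.3,"ty":0.7,"tz":0,"roll":0,"fingers":15},{"tx":0.09,"ty":0.36,"tz":0,"roll":0,"fingers":15},{"tx":0,"ty":0,"tz":0,"roll":0,"fingers":15},{"tx":0,"ty":0,"tz":0,"roll":0,"fingers":15},{"tx":0,"ty":0,"tz":0,"roll":0,"fingers":15},{"tx":0,"ty":0,"tz":0,"roll":0,"fingers":15},{"tx":0,"ty":0,"tz":0,"roll":0,"fingers":15},{"tx":0,"ty":0,"tz":0,"roll":0,"fingers":15},{"tx":0,"ty":0,"tz":0,"roll":0,"fingers":15}]'

```text
t: 24.0
tool_pos: [0.6322, -0.101, 0.212]
orientation: [0.0, 1.0, 0.0, 0.0]
ft_force: [0.3, -0.6, -0.7]
finger_gap: 0.0245
grasp_force: 49.6
```

Run:
```python
from h import *
s=get_state();t=s["tool_pos"];print(t,s["finger_gap"],s["ft_force"])
for n in("wrist","scene"):
    p=read_camera(n);print(n);prof(p,(.631,-.102),np.arange(.05,.24,.01))
```

```text
[ 0.63216503 -0.10103386  0.21198815] 0.02450707038327763 [ 0.28017826 -0.56336956 -0.65552575]
wrist
 0.050 292 [[0.613, -0.131], [0.662, -0.075]]
 0.060 326 [[0.615, -0.13], [0.662, -0.075]]
 0.070 358 [[0.617, -0.131], [0.662, -0.074]]
 0.080 789 [[0.617, -0.133], [0.661, -0.072]]
 0.090 190 [[0.618, -0.123], [0.653, -0.082]]
 0.100 202 [[0.619, -0.124], [0.653, -0.082]]
 0.110 219 [[0.619, -0.124], [0.653, -0.082]]
 0.120 926 [[0.616, -0.124], [0.653, -0.081]]
 0.140 73 [[0.635, -0.113], [0.643, -0.091]]
 0.150 171 [[0.633, -0.113], [0.643, -0.089]]
 0.160 193 [[0.633, -0.114], [0.643, -0.089]]
 0.170 216 [[0.633, -0.113], [0.643, -0.089]]
 0.180 249 [[0.634, -0.113], [0.643, -0.09]]
 0.190 288 [[0.633, -0.113], [0.643, -0.089]]
 0.200 329 [[0.633, -0.113], [0.643, -0.089]]
 0.210 397 [[0.634, -0.113], [0.643, -0.089]]
 0.220 445 [[0.634, -0.113], [0.643, -0.089]]
 0.230 573 [[0.635, -0.113], [0.644, -0.087]]
scene
 0.050 105 [[0.603, -0.127], [0.663, -0.07]]
 0.060 115 [[0.603, -0.127], [0.663, -0.069]]
 0.070 256 [[0.601, -0.13], [0.663, -0.069]]
 0.080 120 [[0.605, -0.125], [0.661, -0.073]]
 0.090 126 [[0.612, -0.121], [0.654, -0.079]]
 0.100 132 [[0.613, -0.122], [0.654, -0.079]]
 0.110 119 [[0.612, -0.121], [0.654, -0.079]]
 0.120 137 [[0.609, -0.123], [0.654, -0.079]]
 0.140 35 [[0.622, -0.104], [0.644, -0.087]]
 0.150 50 [[0.624, -0.108], [0.644, -0.088]]
 0.160 57 [[0.62, -0.106], [0.644, -0.087]]
 0.170 52 [[0.624, -0.105], [0.644, -0.088]]
 0.180 62 [[0.622, -0.105], [0.644, -0.087]]
 0.190 59 [[0.623, -0.106], [0.644, -0.087]]
 0.200 58 [[0.624, -0.106], [0.644, -0.088]]
 0.210 63 [[0.621, -0.106], [0.644, -0.088]]
 0.220 44 [[0.626, -0.105], [0.645, -0.088]]
 0.230 44 [[0.633, -0.118], [0.645, -0.079]]
```

Call:
apply_moves --series '[{"tx":0,"ty":0.04,"tz":0,"roll":0,"fingers":15},{"tx":0,"ty":0,"tz":0.2,"roll":0,"fingers":15},{"tx":0,"ty":0,"tz":0.3,"roll":0,"fingers":15},{"tx":0,"ty":0,"tz":0.35,"roll":0,"fingers":15},{"tx":0,"ty":0,"tz":0.35,"roll":0,"fingers":15},{"tx":0,"ty":0,"tz":0.35,"roll":0,"fingers":15},{"tx":0,"ty":0,"tz":0.35,"roll":0,"fingers":15},{"tx":0,"ty":0,"tz":0.35,"roll":0,"fingers":15},{"tx":0,"ty":0,"tz":0.15,"roll":0,"fingers":15},{"tx":0,"ty":0,"tz":0,"roll":0,"fingers":15}]'

```text
t: 25.1
tool_pos: [0.6314, -0.1028, 0.114]
orientation: [-0.0, 1.0, 0.0, -0.001]
ft_force: [-0.0, -0.0, -0.8]
finger_gap: 0.0241
grasp_force: 49.5
```

Call:
apply_moves --series '[{"tx":0,"ty":0,"tz":0.04,"roll":0,"fingers":15},{"tx":0,"ty":0,"tz":0.04,"roll":0,"fingers":15},{"tx":0,"ty":0,"tz":0.025,"roll":0,"fingers":15},{"tx":0,"ty":0,"tz":0.025,"roll":0,"fingers":15},{"tx":0,"ty":0,"tz":0.025,"roll":0,"fingers":15},{"tx":0,"ty":0,"tz":0.012,"roll":0,"fingers":15},{"tx":0,"ty":0,"tz":0,"roll":0,"fingers":15},{"tx":0,"ty":0,"tz":0,"roll":0,"fingers":15},{"tx":0,"ty":0,"tz":0,"roll":0,"fingers":15},{"tx":0,"ty":0,"tz":0,"roll":0,"fingers":15}]'

```text
t: 26.1
tool_pos: [0.6326, -0.1031, 0.1101]
orientation: [0.0, 1.0, 0.0, 0.001]
ft_force: [-2.2, -0.8, 4.8]
finger_gap: 0.0244
grasp_force: 50.2
```

Call:
apply_moves --series '[{"tx":0,"ty":0,"tz":0,"roll":0,"fingers":40},{"tx":0,"ty":0,"tz":0,"roll":0,"fingers":50},{"tx":0,"ty":0,"tz":0,"roll":0,"fingers":50},{"tx":0,"ty":0,"tz":-0.5,"roll":0,"fingers":50},{"tx":0,"ty":0,"tz":-0.8,"roll":0,"fingers":50},{"tx":0,"ty":0,"tz":-0.8,"roll":0,"fingers":50},{"tx":-0.05,"ty":-0.8,"tz":0,"roll":0,"fingers":70},{"tx":-0.05,"ty":-0.8,"tz":0,"roll":0,"fingers":80},{"tx":-0.05,"ty":-0.8,"tz":0,"roll":0,"fingers":80},{"tx":-0.05,"ty":-0.8,"tz":0,"roll":0,"fingers":80}]'

```text
t: 27.1
tool_pos: [0.6239, 0.026, 0.1926]
orientation: [0.0, 1.0, -0.0, -0.0]
ft_force: [1.3, 0.2, -0.1]
finger_gap: 0.08
grasp_force: 0.0
```

Call:
apply_moves --series '[{"tx":-0.05,"ty":-0.8,"tz":0,"roll":0,"fingers":80},{"tx":-0.05,"ty":-0.8,"tz":0,"roll":0,"fingers":80},{"tx":-0.05,"ty":-0.8,"tz":0,"roll":0,"fingers":80},{"tx":-0.05,"ty":-0.8,"tz":0,"roll":0,"fingers":80},{"tx":-0.1,"ty":-0.85,"tz":0,"roll":0,"fingers":80},{"tx":0,"ty":0,"tz":0,"roll":0,"fingers":80},{"tx":0,"ty":0,"tz":0,"roll":0,"fingers":80},{"tx":0,"ty":0,"tz":0,"roll":0,"fingers":80},{"tx":0,"ty":0,"tz":0,"roll":0,"fingers":80},{"tx":0,"ty":0,"tz":0,"roll":0,"fingers":80}]'

```text
t: 28.1
tool_pos: [0.6124, 0.1858, 0.1931]
orientation: [0.0, 1.0, -0.001, 0.0]
ft_force: [0.4, 0.6, 1.2]
finger_gap: 0.0802
grasp_force: 0.0
```

Run:
```python
from h import *
s=get_state();t=s["tool_pos"];print(t,s["finger_gap"])
for n in("top","scene","wrist"):
    p=read_camera(n);save(p,"v_"+n+".png")
    for nm,c,z,r in(("slim",(.631,-.1025),.156,.013),("sleeve",(.631,-.1025),.121,.023),("cup",(.631,-.1025),.076,.032),("cap",(.612,.188),.045,.023)):
        try:print(n,nm,np.round(rim(p,c,z,r),4))
        except:print(n,nm,"x")
a=cv2.imread("pics/v_wrist.png");b=cv2.imread("pics/v_scene.png")
cv2.imwrite("pics/j5.png",np.hstack([cv2.resize(a,(440,330)),cv2.resize(b[140:290,190:350],(352,330))]))
```

```text
[0.61236259 0.18583994 0.1931066 ] 0.08020308410798453
top slim [ 0.6291 -0.1045  0.0131]
top sleeve [ 0.6285 -0.1034  0.0226]
top cup [ 0.6286 -0.1036  0.0316]
top cap [0.61   0.1862 0.0227]
scene slim [ 0.6336 -0.1002  0.0134]
scene sleeve [ 0.6335 -0.0987  0.0232]
scene cup [ 0.6334 -0.0987  0.0321]
scene cap [0.6142 0.1899 0.0231]
wrist slim x
wrist sleeve x
wrist cup [ 0.6315 -0.0907  0.0257]
wrist cap [0.6123 0.1882 0.0229]
```

View pics/j5.png

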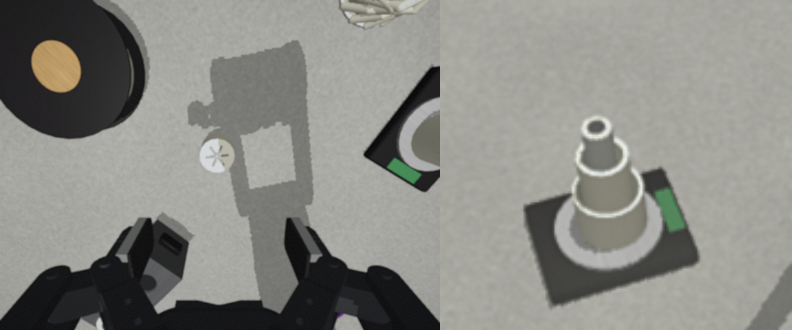

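Call:
apply_moves --series '[{"tx":0,"ty":-0.06,"tz":0.8,"roll":0,"fingers":80},{"tx":0,"ty":0,"tz":0.9,"roll":0,"fingers":80},{"tx":0,"ty":0,"tz":0.9,"roll":0,"fingers":80},{"tx":0,"ty":0,"tz":0.9,"roll":0,"fingers":80},{"tx":0,"ty":0,"tz":0.8,"roll":0,"fingers":80},{"tx":0,"ty":0,"tz":0.7,"roll":0,"fingers":80},{"tx":0,"ty":0,"tz":0,"roll":0,"fingers":80},{"tx":0,"ty":0,"tz":0,"roll":0,"fingers":80},{"tx":0,"ty":0,"tz":0,"roll":0,"fingers":70},{"tx":0,"ty":0,"tz":0,"roll":0,"fingers":60}]' --squeeze 40

```text
t: 29.25
tool_pos: [0.614, 0.1897, -0.004]
orientation: [-0.0, 1.0, 0.0, 0.002]
ft_force: [0.4, -0.3, -0.2]
finger_gap: 0.06
grasp_force: 0.0
```

Call:
apply_moves --series '[{"tx":0,"ty":0,"tz":0,"roll":0,"fingers":50},{"tx":0,"ty":0,"tz":0,"roll":0,"fingers":40},{"tx":0,"ty":0,"tz":0,"roll":0,"fingers":32},{"tx":0,"ty":0,"tz":0,"roll":0,"fingers":32},{"tx":0,"ty":0,"tz":0,"roll":0,"fingers":32},{"tx":0,"ty":0,"tz":0,"roll":0,"fingers":32},{"tx":0,"ty":0,"tz":0,"roll":0,"fingers":32},{"tx":0,"ty":0,"tz":0,"roll":0,"fingers":32},{"tx":0,"ty":0,"tz":0,"roll":0,"fingers":32},{"tx":0,"ty":0,"tz":0,"roll":0,"fingers":32}]'

```text
t: 30.25
tool_pos: [0.6134, 0.1896, -0.0049]
orientation: [-0.0, 1.0, 0.0, 0.002]
ft_force: [0.1, -0.2, 7.0]
finger_gap: 0.045
grasp_force: 41.3
```

Call:
apply_moves --series '[{"tx":0,"ty":0,"tz":-0.3,"roll":0,"fingers":32},{"tx":0,"ty":0,"tz":-0.7,"roll":0,"fingers":32},{"tx":0,"ty":0,"tz":-0.9,"roll":0,"fingers":32},{"tx":0,"ty":0,"tz":-0.9,"roll":0,"fingers":32},{"tx":0,"ty":0,"tz":-0.9,"roll":0,"fingers":32},{"tx":0,"ty":0,"tz":-0.9,"roll":0,"fingers":32},{"tx":0.05,"ty":0.7,"tz":0,"roll":0,"fingers":32},{"tx":0.05,"ty":0.8,"tz":0,"roll":0,"fingers":32},{"tx":0.05,"ty":0.8,"tz":0,"roll":0,"fingers":32},{"tx":0.05,"ty":0.8,"tz":0,"roll":0,"fingers":32}]'

```text
t: 31.25
tool_pos: [0.6197, 0.0644, 0.1773]
orientation: [0.0, 1.0, 0.0, -0.0]
ft_force: [0.6, 0.2, 0.1]
finger_gap: 0.0448
grasp_force: 40.9
```

Call:
apply_moves --series '[{"tx":0.05,"ty":0.8,"tz":0,"roll":0,"fingers":32},{"tx":0.05,"ty":0.8,"tz":0,"roll":0,"fingers":32},{"tx":0.05,"ty":0.8,"tz":0,"roll":0,"fingers":32},{"tx":0.05,"ty":0.8,"tz":0,"roll":0,"fingers":32},{"tx":0.08,"ty":0.6,"tz":0,"roll":0,"fingers":32},{"tx":0,"ty":0.34,"tz":0,"roll":0,"fingers":32},{"tx":0,"ty":0,"tz":0,"roll":0,"fingers":32},{"tx":0,"ty":0,"tz":0,"roll":0,"fingers":32},{"tx":0,"ty":0,"tz":0,"roll":0,"fingers":32},{"tx":0,"ty":0,"tz":0,"roll":0,"fingers":32}]'

```text
t: 32.25
tool_pos: [0.6314, -0.0988, 0.1773]
orientation: [-0.0, 1.0, 0.001, 0.0]
ft_force: [-0.2, 0.7, -0.5]
finger_gap: 0.0449
grasp_force: 40.9
```

Run:
```python
from h import *
s=get_state();t=s["tool_pos"];print(t,s["finger_gap"],s["ft_force"])
for n in("wrist","scene"):
    p=read_camera(n);print(n);prof(p,(.631,-.102),np.arange(.09,.24,.01),r=.035)
```

```text
[ 0.63140563 -0.09879464  0.17726571] 0.04491981958950029 [-0.2313576   0.68351515 -0.53437195]
wrist
 0.090 249 [[0.619, -0.122], [0.653, -0.082]]
 0.100 327 [[0.619, -0.122], [0.653, -0.082]]
 0.110 460 [[0.621, -0.122], [0.653, -0.082]]
 0.120 1270 [[0.62, -0.124], [0.653, -0.081]]
 0.130 209 [[0.633, -0.116], [0.644, -0.091]]
 0.140 230 [[0.635, -0.116], [0.644, -0.092]]
 0.150 247 [[0.635, -0.115], [0.644, -0.093]]
 0.160 168 [[0.636, -0.115], [0.643, -0.096]]
 0.180 68 [[0.638, -0.118], [0.652, -0.078]]
 0.190 742 [[0.639, -0.119], [0.653, -0.078]]
 0.200 1016 [[0.636, -0.127], [0.653, -0.071]]
 0.210 1445 [[0.638, -0.134], [0.653, -0.07]]
 0.220 1707 [[0.635, -0.134], [0.653, -0.07]]
 0.230 10773 [[0.609, -0.126], [0.652, -0.072]]
scene
 0.090 80 [[0.618, -0.11], [0.654, -0.079]]
 0.100 97 [[0.613, -0.119], [0.654, -0.079]]
 0.110 115 [[0.612, -0.119], [0.654, -0.079]]
 0.120 186 [[0.609, -0.122], [0.654, -0.078]]
 0.130 48 [[0.622, -0.109], [0.644, -0.09]]
 0.140 54 [[0.623, -0.109], [0.645, -0.09]]
 0.150 86 [[0.624, -0.112], [0.645, -0.089]]
 0.160 21 [[0.625, -0.109], [0.644, -0.089]]
 0.180 35 [[0.621, -0.11], [0.653, -0.076]]
 0.190 67 [[0.629, -0.107], [0.654, -0.076]]
 0.200 79 [[0.64, -0.127], [0.654, -0.069]]
 0.210 95 [[0.64, -0.133], [0.653, -0.069]]
 0.220 162 [[0.616, -0.13], [0.653, -0.07]]
 0.230 175 [[0.614, -0.127], [0.652, -0.07]]
```

Call:
apply_moves --series '[{"tx":0,"ty":0.095,"tz":0,"roll":0,"fingers":32},{"tx":0,"ty":0,"tz":0,"roll":0,"fingers":32},{"tx":0,"ty":0,"tz":0.2,"roll":0,"fingers":32},{"tx":0,"ty":0,"tz":0.2,"roll":0,"fingers":32},{"tx":0,"ty":0,"tz":0.25,"roll":0,"fingers":32},{"tx":0,"ty":0,"tz":0.25,"roll":0,"fingers":32},{"tx":0,"ty":0,"tz":0.25,"roll":0,"fingers":32},{"tx":0,"ty":0,"tz":0.25,"roll":0,"fingers":32},{"tx":0,"ty":0,"tz":0,"roll":0,"fingers":32},{"tx":0,"ty":0,"tz":0,"roll":0,"fingers":32}]'

```text
t: 33.35
tool_pos: [0.6313, -0.1039, 0.1207]
orientation: [-0.0, 1.0, 0.0, -0.0]
ft_force: [0.4, 0.1, -0.8]
finger_gap: 0.0449
grasp_force: 40.9
```

Call:
apply_moves --series '[{"tx":0,"ty":0,"tz":0.04,"roll":0,"fingers":32},{"tx":0,"ty":0,"tz":0.04,"roll":0,"fingers":32},{"tx":0,"ty":0,"tz":0.025,"roll":0,"fingers":32},{"tx":0,"ty":0,"tz":0.025,"roll":0,"fingers":32},{"tx":0,"ty":0,"tz":0.025,"roll":0,"fingers":32},{"tx":0,"ty":0,"tz":0.012,"roll":0,"fingers":32},{"tx":0,"ty":0,"tz":0,"roll":0,"fingers":32},{"tx":0,"ty":0,"tz":0,"roll":0,"fingers":32},{"tx":0,"ty":0,"tz":0,"roll":0,"fingers":32},{"tx":0,"ty":0,"tz":0,"roll":0,"fingers":32}]'

```text
t: 34.35
tool_pos: [0.6318, -0.104, 0.1161]
orientation: [0.0, 1.0, 0.0, 0.001]
ft_force: [-2.0, 1.0, 3.8]
finger_gap: 0.045
grasp_force: 41.4
```

Run:
```python
from h import *
s=get_state();print(s["tool_pos"],s["ft_force"])
for n in("wrist","scene"):
    p=read_camera(n);print(n);prof(p,(.631,-.102),np.arange(.09,.18,.01),r=.035)
```

```text
[ 0.63183787 -0.10403808  0.11614307] [-2.03235496  0.96470724  3.84969363]
wrist
 0.090 397 [[0.637, -0.124], [0.653, -0.082]]
 0.100 462 [[0.638, -0.124], [0.653, -0.082]]
 0.110 540 [[0.639, -0.123], [0.653, -0.082]]
 0.120 775 [[0.632, -0.122], [0.653, -0.08]]
 0.130 755 [[0.639, -0.124], [0.653, -0.084]]
 0.140 1059 [[0.636, -0.132], [0.653, -0.073]]
 0.150 1464 [[0.637, -0.133], [0.653, -0.069]]
 0.160 1848 [[0.628, -0.132], [0.653, -0.075]]
 0.170 10663 [[0.61, -0.131], [0.652, -0.077]]
scene
 0.090 76 [[0.618, -0.11], [0.654, -0.079]]
 0.100 76 [[0.617, -0.111], [0.654, -0.078]]
 0.110 84 [[0.62, -0.114], [0.654, -0.079]]
 0.120 94 [[0.618, -0.11], [0.654, -0.079]]
 0.130 56 [[0.635, -0.112], [0.654, -0.081]]
 0.140 72 [[0.634, -0.131], [0.654, -0.069]]
 0.150 72 [[0.636, -0.133], [0.654, -0.072]]
 0.160 209 [[0.615, -0.132], [0.654, -0.075]]
 0.170 76 [[0.617, -0.133], [0.651, -0.074]]
```

Call:
apply_moves --series '[{"tx":0,"ty":0,"tz":0,"roll":0,"fingers":55},{"tx":0,"ty":0,"tz":0,"roll":0,"fingers":70},{"tx":0,"ty":0,"tz":0,"roll":0,"fingers":80},{"tx":0,"ty":0,"tz":0,"roll":0,"fingers":80},{"tx":0,"ty":0,"tz":-0.3,"roll":0,"fingers":80},{"tx":0,"ty":0,"tz":-0.6,"roll":0,"fingers":80},{"tx":0,"ty":0,"tz":-0.8,"roll":0,"fingers":80},{"tx":-0.6,"ty":0,"tz":-0.5,"roll":0,"fingers":80},{"tx":-0.9,"ty":0,"tz":0,"roll":0,"fingers":80},{"tx":-0.9,"ty":0,"tz":0,"roll":0,"fingers":80}]'

```text
t: 35.45
tool_pos: [0.5353, -0.1043, 0.2047]
orientation: [0.001, 1.0, 0.0, 0.002]
ft_force: [-0.3, 0.1, 0.2]
finger_gap: 0.0799
grasp_force: 0.0
```

Run:
```python
from h import *
for n in("top","scene"):
    p=read_camera(n);save(p,"z_"+n+".png")
    for nm,c,z,r in(("cap",(.631,-.1025),.166,.023),("cup",(.631,-.1025),.076,.032)):
        try:print(n,nm,np.round(rim(p,c,z,r),4))
        except:print(n,nm,"x")
b=cv2.imread("pics/z_scene.png");cv2.imwrite("pics/j6.png",cv2.resize(b[130:290,190:350],(500,500)))
```

```text
top cap [0.6214 0.0474 0.1453]
top cup x
scene cap [ 0.6329 -0.1006  0.0235]
scene cup [ 0.6337 -0.0985  0.0322]
```

View pics/j6.png

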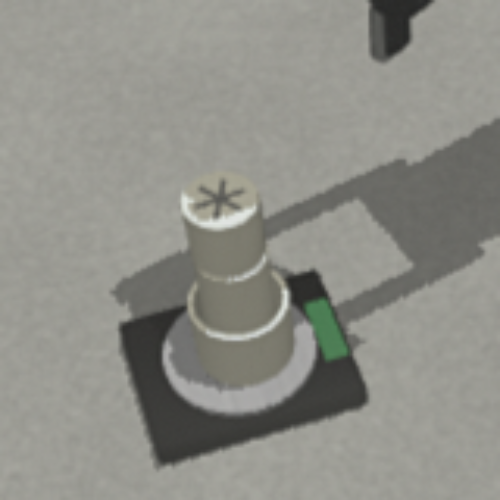

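The picture shows the finished canister on the pan. The cap (about 220,200 in the crop) sits level on the sleeve, and the gripper is clear of it.

```bash
python3 -c "
from workcell import *
print(finish_job())"
```

```text
the job is handed in; nothing more can be done
None
```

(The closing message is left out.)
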